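Space a fuel-cell end plate off the flow-field plate

TASK

On the bench, one green spacer stick already lies across one end of the dark lower cell plate. Lay the other, loose green stick across the yellow mark at the empty end in the same way, let go of it, and then set the aluminium end plate down (do not drop either part) on both green sticks, centred over the lower plate and lined up with it, so that it rests level and clear. Leave the laid stick in its place and do not disturb the white and red sticks.

Things in the scene. Friction and masses are not known exactly. Their poses are not given: they have to be found in the camera images.
- spacer: the loose green stick to lay, 90 x 16 x 16 mm, lying on the bench; origin at its centre, x along its length
- mark: yellow painted strip, flat (0.6 mm), 70 mm long and 20 mm wide, on the top of the lower plate, across its empty end; shows where the loose green stick goes, along the strip. Origin at its centre on the plate's top, x along the strip. Its centre is 50 mm from the lower plate's centre; it may be at either end
- laid_stick: green stick of the same size, not fastened, already lying across the other end of the lower plate, 50 mm from the plate's centre; origin at its centre, x along its length
- base: fixed lower layer: grey metal base 190 x 110 x 8 mm on the bench with a dark graphite plate 150 x 70 x 12 mm centred on it, whose flat top is 20 mm above the bench. Origin at the centre of the underside, at bench height; x along the 150 mm length, z up. The sticks lie across it (along its y) and stand out 10 mm on each side
- end_plate: upper layer, loose, lying on the bench: aluminium plate 150 x 70 x 10 mm with a blue manifold block at the centre of its top, to grip it by: 50 mm long (along x), 28 mm wide (along y), 34 mm tall, so its top is 44 mm above the plate's underside. Small bolt heads and brass plugs up to 8 mm tall near the ends. Origin at the centre of the plate's underside, x along the 150 mm length, z up. 0.25 to 0.5 kg
- thin_stick: bystander: white stick, 90 x 10 x 10 mm, too thin, on the bench; origin at its centre, x along its length
- thick_stick: bystander: red stick, 90 x 24 x 24 mm, too thick, on the bench; origin at its centre, x along its length
Things that resemble listed ones, but are neither listed nor needed, are in the scene too. Several things look just like the end_plate: the one meant starts farthest to the robot's right.

How it is judged:
By the outcome, as a careful person would: the job done as asked, in the order asked, and still so for the second after the job is handed in, with the robot touching nothing.
It also fails if it takes over 64 s, if anything falls off the work surface, if the arm or the gripper's body presses on something with over 40 N, if the wrist force passes 120 N, or if a joint passes its speed limit or range.

ROBOT

A 6-joint arm with a two-finger parallel gripper is mounted at the origin on the work surface. World frame = base frame: x ahead of the robot, y to its left, z up, the work surface at z = 0. Lengths are in m, angles in rad, forces in N, time in s.
With the tool pointing down it reaches from about 0.35 to 0.8 m from the base axis. Payload 7.3 kg.
Tool frame: the origin (TCP) lies between the finger pads; the fingertips stand 25 mm ahead of it and the grasp point (between the pads) lies 6 mm ahead of it (r.tip_extent is the distance from the TCP to the fingertips, in m); z points along the fingers, y is the direction in which the jaws open and shut (so a half turn about z gives the same grasp; the last joint's range is limited). The gripper opens to 85 mm and grips with 20 to 120 N. Pads are 22 mm wide; open, the fingers measure 114 mm over their backs; the gripper's body (76 mm by 85 mm) begins 54 mm behind the grasp point. The pads swing forward as they close: fully open they stand 13 mm farther back than shut.
Start: joints at [-0.146, 0.342, 1.524, -0, 1.275, -0.146], TCP at [0.525, 0, 0.256] pointing down, gripper open.
Joint ranges: [-2.53, 2.53], [-0.77, 2.02], [0.04, 2.7], [-1, 4.14], [0.28, 2.66], [-3.11, 3.11]. Speed limits (rad/s): [2.57, 2.57, 3.14, 3.14, 3.14, 3.14].

INTERFACE

Orientations are given as a unit quaternion [x, y, z, w].
In Python, from workcell import r, command_gripper, optics gives the robot as it stands. The module is installed in compiled form; this text tells all that it offers. Calls block until the motion is done:
- r.reach(position, orientation): joint-space move of the TCP to a pose.
- r.move_straight(position, orientation=None, speed=0.15, max_force=None): straight line of the TCP; orientation=None keeps the orientation; speed is the mean speed in m/s. With max_force (N) it stops when the force on the tool has changed by that much, and returns True; else False.
- r.movej(angles): joint-space move.
- command_gripper(opening, force=None): finger opening in m; force is the grip in N (None keeps the last); returns when the fingers have stopped.
- r.hold(seconds).
- r.solve_ik(position, orientation): joint angles nearest the present ones, or None.
- r.read_state(): the state.
- optics.get_image(name): name is "scene" or "side" or "wrist"; returns (picture, depth): 384x512x3 uint8, red, green, blue; 384x512 float32, m along the optical axis (not along the pixel's ray), 0 where there is no reading.
- optics.camera_model(name): a dict with "K" (3x3 intrinsics, pixels), "R" (3x3) and "t" (3): a world point X has camera coordinates R X + t; the wrist camera has in their place "tool_from_camera" (4x4, takes a point from camera to tool coordinates, whose origin is the TCP and whose axes are the flange's). Camera axes: x right, y down, z forward; pixel columns grow to the right and rows downward; lengths in m; the calibration is good to about 2 mm. A picture is of the moment at which its call begins: read the wrist's pose just before it. camera_model takes no time and is no camera call.
A pose or a line that the arm cannot do raises r.PlanningError and nothing moves.
- r.finish_job(): hands the job in, once; it reports no verdict.
The state is a dict: "time_s": time; "joint_positions": joint angles; "dq": joint speeds; "tau": joint torques, N m; "eef_pos": TCP position; "eef_rot": TCP orientation; "contact_force": force on the tool from outside, world axes, zero at the start; "torque": the same for the moment, N m; "grip_width": finger opening in m.
Only numpy, scipy, OpenCV 4.12 (cv2) and the standard library are available. Lean on these libraries where they do the work, as an engineer would, in place of code of your own. Each camera call takes 0.05 s, during which the arm holds its last target. There are 200 camera calls.

## Working session

There is one attempt and no reset: what is moved stays moved. The work goes in short steps, each a Python script; the robot and the scene stay as the last script left them, time stands still between calls to the robot, and variables do not carry over. Pictures are saved under pics/ and viewed, about 8 in all and at most 12, crops included, and the job is handed in when it is done.

```bash
mkdir -p pics; python3 - <<'E'
from workcell import r, optics
import cv2,numpy as np
for n in("scene","side"):
    im,d=optics.get_image(n); cv2.imwrite(f"pics/{n}0.png",im[:,:,::-1]); np.savez(f"{n}0.npz",im=im,d=d)
    m=optics.camera_model(n); print(n,m["K"],m["R"],m["t"],(d>0).mean())
print(optics.camera_model("wrist")); print(r.read_state()); print(r.tip_extent)
E
```

```text
scene [[497.76700483   0.         258.27102285]
 [  0.         497.76700483 189.7490407 ]
 [  0.           0.           1.        ]] [[ 0.66123445  0.75004587 -0.01414933]
 [ 0.60710158 -0.54610516 -0.57723204]
 [-0.44067753  0.37309563 -0.81645757]] [-0.37222114 -0.2865603   1.28028104] 0.9961802164713541
side [[350.60529031   0.         260.24920722]
 [  0.         350.60529031 190.29865533]
 [  0.           0.           1.        ]] [[ 0.9893099  -0.145062   -0.01493098]
 [-0.10486339 -0.6365109  -0.76410571]
 [ 0.10133897  0.75750306 -0.64491823]] [-0.56058301  0.12378705  0.8531274 ] 0.9962615966796875
{'K': array([[317.05999653,   0.        , 255.0350419 ],
       [  0.        , 317.05999653, 192.51059385],
       [  0.        ,   0.        ,   1.        ]]), 'tool_from_camera': array([[-2.89413614e-04, -9.65521379e-01, -2.60323613e-01,
         6.63710138e-02],
       [ 9.99999463e-01, -2.05059962e-05, -1.03568969e-03,
         6.12770436e-04],
       [ 9.94642340e-04, -2.60323773e-01,  9.65520867e-01,
        -1.17454469e-01],
       [ 0.00000000e+00,  0.00000000e+00,  0.00000000e+00,
         1.00000000e+00]])}
{'time_s': 0.1, 'joint_positions': array([-1.45991626e-01,  3.42677767e-01,  1.52490524e+00, -6.82467967e-08,
        1.27538585e+00, -1.46010612e-01]), 'dq': array([ 0.00194914, -0.00149087, -0.00314483, -0.00153976,  0.00093238,
       -0.00252709]), 'tau': array([ 1.46845858e-03, -4.34446299e+01, -2.46491075e+01, -2.49143095e-04,
        4.66253536e-03,  6.72989302e-06]), 'eef_pos': array([5.24688966e-01, 7.23697653e-05, 2.55688267e-01]), 'eef_rot': array([ 7.07099894e-01,  7.07113333e-01, -4.10624739e-04, -5.52151934e-04]), 'contact_force': array([0.16211514, 0.01362731, 0.22257564]), 'torque': array([-0.01357926,  0.01658482,  0.01351481]), 'grip_width': 0.0853932390277564}
0.025
```

View pics/scene0.png

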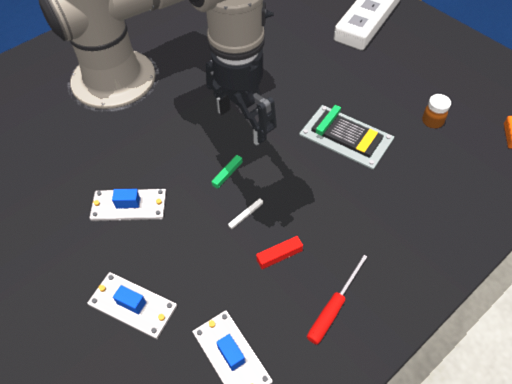

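View pics/side0.png

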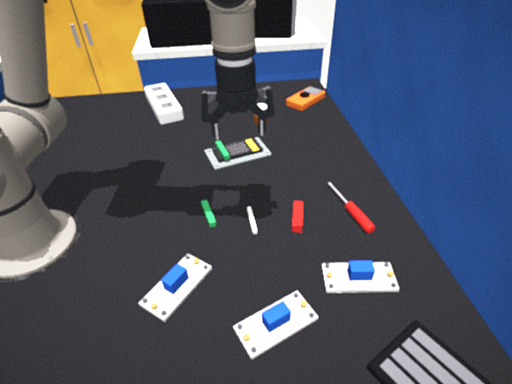

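The scene view shows three look-alike end plates, with blue blocks at about (126,198), (130,300) and (231,352). The loose green stick is at (227,171), and the base is at (347,135) with its mark at (367,140) and the laid stick at (329,120). White is at (246,213) and red at (280,252). The side view shows the same items.

```bash
cat > h.py <<'E'
import cv2,numpy as np
from workcell import r,optics,command_gripper
from scipy.spatial.transform import Rotation as Ro
def cam(n,st=None):
    m=optics.camera_model(n)
    if n!="wrist": return m["K"],m["R"].T,-m["R"].T@m["t"]
    T=m["tool_from_camera"]; Rt=Ro.from_quat(st["eef_rot"]).as_matrix()
    return m["K"],Rt@T[:3,:3],Rt@T[:3,3]+st["eef_pos"]
def ray(c,uv,z):
    K,R,o=c; uv=np.atleast_2d(uv).astype(float)
    d=np.c_[uv,np.ones(len(uv))]@np.linalg.inv(K).T@R.T
    return (o+d*((z-o[2])/d[:,2])[:,None])[:,:2]
def cloud(c,d):   # world point of every pixel, from the depth image
    K,R,o=c; v,u=np.mgrid[:384,:512]
    return (np.stack([(u-K[0,2])/K[0,0]*d,(v-K[1,2])/K[1,1]*d,d],-1)@R.T)+o
HSV=dict(green=((50,120,50),(80,255,255)),blue=((105,150,60),(125,255,255)),yellow=((24,150,100),(35,255,255)),white=((0,0,150),(180,60,255)),red=((0,200,90),(4,255,255)))
def blobs(im,col,amin=40):
    m=cv2.inRange(cv2.cvtColor(im,cv2.COLOR_RGB2HSV),*HSV[col])
    n,l,s,c=cv2.connectedComponentsWithStats(m)
    return [(c[i],l==i) for i in range(1,n) if s[i,4]>=amin]
def rect(P):   # centre, long, short, angle(deg) of long side
    (c,(w,h),a)=cv2.minAreaRect((np.asarray(P)*1000).astype(np.float32))
    if w<h: w,h,a=h,w,a+90
    return np.array(c)/1000,w,h,(a+90)%180-90
def down(yaw): # tool pointing down, jaw (tool y) direction at yaw in world
    y=np.array([np.cos(yaw),np.sin(yaw),0]); z=np.array([0,0,-1.]); return Ro.from_matrix(np.c_[np.cross(y,z),y,z]).as_quat()
E
python3 - <<'E'
from h import *
for n in("scene","side"):
    f=np.load(n+"0.npz"); c=cam(n); P=cloud(c,f["d"])
    for col in HSV:
        for ctr,m in blobs(f["im"],col):
            q=P[m]; 
            if np.linalg.norm(q.mean(0)[:2])>1.2 or q[:,2].mean()>.1: continue
            zt=np.percentile(q[:,2],90); t=q[q[:,2]>zt-.005]; R=rect(t[:,:2])
            print(n,col,ctr.round(),m.sum(),"z90 %.3f"%zt,R[0].round(4),np.round(R[1:],1))
f=np.load("scene0.npz")
cv2.imwrite("pics/crop1.png",cv2.resize(f["im"][150:384,70:290,::-1],None,fx=2.5,fy=2.5,interpolation=2))
E
```

```text
scene green [328. 120.] 295 z90 0.038 [ 0.7137 -0.0256] [851.4  44.7 -53.6]
scene green [227. 171.] 384 z90 0.018 [ 0.6838 -0.1676] [705.2  65.6 -37.3]
scene blue [20. 22.] 1900 z90 -0.051 [ 0.2043 -0.2159] [1581.1  104.1  -13.9]
scene blue [126. 198.] 462 z90 0.045 [ 0.6584 -0.2796] [666.9  51.5 -17.4]
scene blue [129. 299.] 514 z90 0.046 [ 0.757  -0.3174] [458.9  42.1  -4.2]
scene blue [230. 352.] 537 z90 0.046 [ 0.8588 -0.2771] [293.1  36.4 -24.7]
scene yellow [366. 140.] 209 z90 0.023 [0.5836 0.3073] [ 67.7  20.8 -74.8]
scene white [363.  21.] 1886 z90 0.053 [0.5915 0.15  ] [1273.4  124.7  -57.7]
scene white [113.  88.] 1623 z90 0.018 [ 0.4733 -0.1213] [1105.4  201.8  -14.2]
scene white [439. 103.] 351 z90 0.067 [0.6374 0.4841] [ 48.2  44.6 -56.6]
scene white [347. 140.] 1286 z90 0.011 [ 0.6984 -0.0217] [854.2 203.7 -62.8]
scene white [128. 206.] 1577 z90 0.013 [ 0.6315 -0.2971] [696.4 162.3 -22.4]
scene white [245. 213.] 261 z90 0.012 [ 0.7402 -0.1879] [587.8  67.8 -41. ]
scene white [470. 339.] 8247 z90 -0.745 [1.0591 0.265 ] [1239.8  255.   -90. ]
scene white [353. 274.] 159 z
[... 1139 characters left out ...]
0.3257] [838.9 153.6 -59.6]
side white [175. 289.] 1650 z90 0.011 [ 0.379  -0.3838] [546.7 153.6 -84.6]
side white [359. 279.] 1660 z90 0.011 [ 0.6606 -0.4303] [542.4 160.1  67. ]
side white [274. 325.] 2266 z90 0.011 [ 0.4986 -0.4254] [422.4 149.5  66. ]
side white [445. 358.] 831 z90 0.021 [ 0.6484 -0.5035] [426.6 119.9  25.3]
side white [429. 362.] 686 z90 0.021 [ 0.7968 -0.4241] [ 96.6  23.6 -61.2]
side white [412. 367.] 533 z90 0.021 [ 0.6186 -0.519 ] [370.5  75.5  31.8]
side white [395. 372.] 374 z90 0.021 [ 0.733  -0.4326] [ 51.7  23.  -61. ]
side red [359. 220.] 105 z90 0.018 [ 0.8    -0.0616] [100.9  18.  -67.4]
side red [297. 228.] 46 z90 0.020 [ 0.6464 -0.0732] [ 19.4   2.4 -11.5]
```

View pics/crop1.png

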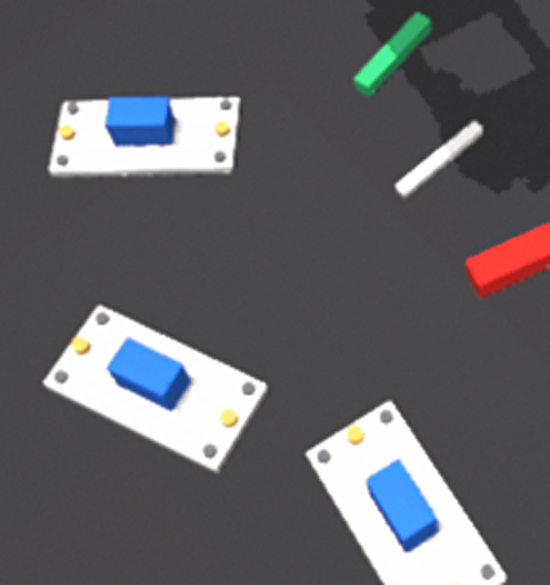

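The crop shows three identical plates. Zero-depth pixels spoiled the fits, so I'll mask them and use the top-face pixels, cast onto the plane of known height.

```bash
cat >> h.py <<'E'
def tops(c,im,d,col,h,amin=40):
    P=cloud(c,d); out=[]
    for ctr,m in blobs(im,col,amin):
        m=m&(d>0)&(abs(P[:,:,2]-h)<.004)
        n,l,s,_=cv2.connectedComponentsWithStats(m.astype(np.uint8))
        if n<2: continue
        k=1+np.argmax(s[1:,4]); v,u=np.where(l==k)
        if len(u)<amin: continue
        R=rect(ray(c,np.c_[u,v],h)); out.append((ctr.round(),*R))
    return out
E
python3 - <<'E'
from h import *
for n in("scene","side"):
    f=np.load(n+"0.npz"); c=cam(n)
    for col,h in(("green",.016),("green",.036),("blue",.044),("yellow",.0206),("white",.01),("red",.024)):
        for o in tops(c,f["im"],f["d"],col,h): print(n,col,h,o[0],o[1].round(4),np.round(o[2:],1))
E
```

```text
scene green 0.016 [227. 171.] [0.4352 0.0227] [ 92.3  19.2 -76.8]
scene green 0.036 [328. 120.] [0.4883 0.2804] [ 94.6  17.8 -74. ]
scene blue 0.044 [126. 198.] [ 0.363  -0.1852] [50.1 27.3 48.1]
scene blue 0.044 [129. 299.] [ 0.5556 -0.3027] [49.5 26.6 22.5]
scene blue 0.044 [230. 352.] [ 0.7492 -0.2265] [48.4 26.2 -8.2]
scene yellow 0.0206 [366. 140.] [0.5835 0.3073] [ 67.9  20.3 -74.8]
scene white 0.01 [363.  21.] [0.3191 0.5391] [83.  13.5 19.9]
scene white 0.01 [113.  88.] [ 0.0179 -0.008 ] [208.5 181.6  71.1]
scene white 0.01 [347. 140.] [0.5369 0.293 ] [189.1 111.5  15.2]
scene white 0.01 [128. 206.] [ 0.3618 -0.1861] [150.1  73.4  49.6]
scene white 0.01 [245. 213.] [ 0.5433 -0.0168] [ 90.7  12.2 -87. ]
scene white 0.01 [133. 306.] [ 0.554  -0.3021] [150.9  71.2  22.8]
scene white 0.01 [230. 352.] [ 0.7482 -0.2253] [150.2  70.2  -7.8]
scene red 0.024 [280. 252.] [ 0.6592 -0.0301] [88.5 24.4 74.8]
scene red 0.024 [326. 318.] [ 0.8115 -0.0582] [ 98.5  21.9 -75.4]
side green 0.016 [208. 213.] [0.4337 0.019 ] [ 93.1  16.4 -77.4]
side green 0.036 [222. 150.] [0.4873 0.2767] [ 91.8  16.2 -74.5]
side blue 0.044 [439. 127.] [1.4366 0.6793] [885.2  20.6 -89.9]
side blue 0.044 [360. 270.] [ 0.746  -0.2291] [49.5 28.1 -9. ]
side blue 0.044 [174. 278.] [ 0.3604 -0.1896] [48.5 29.9 49.5]
side blue 0.044 [276. 316.] [ 0.5515 -0.3058] [48.  27.7 20.7]
side white 0.01 [307.  32.] [0.8471 1.2336] [247.   34.3   1.2]
side white 0.01 [166.  49.] [0.1835 1.2337] [186.9  37.5  -0.3]
side white 0.01 [164. 103.] [0.3166 0.5343] [87.6 18.9 11.3]
side white 0.01 [237. 156.] [0.5681 0.2948] [121.1 107.3  15.6]
side white 0.01 [252. 220.] [ 0.542 -0.019] [ 89.3  10.  -87.1]
side white 0.01 [ 41. 251.] [ 0.0468 -0.0217] [206.8 114.6  71.1]
side white 0.01 [175. 289.] [ 0.3613 -0.1884] [150.1  72.6  49.5]
side white 0.01 [359. 279.] [ 0.7464 -0.2295] [150.3  71.8  -8.9]
side white 0.01 [274. 325.] [ 0.5525 -0.3044] [150.   71.2  22.7]
```

By y from both views, the plates are at -0.187 (126,198), **-0.303 (130,300)** and -0.228 (231,352). The one at (130,300), at (0.553,-0.303), is farthest to the robot's right and so is the one meant. It shows clearly in the crop at about (150,375), and its measured 150 x 71 mm fits. Next I'll take close wrist looks at the base, then at the spacer.

```bash
python3 - <<'E'
from h import *
def look(p,yaw,name,items):
    r.reach(p,down(yaw)); r.hold(.2); st=r.read_state(); im,d=optics.get_image("wrist"); c=cam("wrist",st)
    cv2.imwrite(f"pics/{name}.png",im[:,:,::-1]); np.savez(name+".npz",im=im,d=d,**{k:st[k] for k in("eef_pos","eef_rot")})
    for col,h in items:
        for o in tops(c,im,d,col,h): print(name,col,h,o[0],o[1].round(4),np.round(o[2:],1))
for y in(np.radians(-67.5),np.radians(112.5)): print(r.solve_ik([.553,-.303,.2],down(y)), r.solve_ik([.536,.292,.2],down(y-.126)))
look([.536,.285,.22],.267,"wb",(("green",.036),("yellow",.0206),("white",.008)))
look([.434,.02,.2],.225,"ws",(("green",.016),("white",.01)))
print(r.read_state()["time_s"])
cv2.imwrite("pics/w01.png",np.hstack([cv2.imread("pics/wb.png"),cv2.imread("pics/ws.png")])[:,::1])
cv2.imwrite("pics/w01.png",cv2.resize(cv2.imread("pics/w01.png"),(800,300)))
E
```

```text
[-6.22703924e-01  5.80288096e-01  1.29376319e+00 -4.44089210e-16
  1.26754136e+00  5.55393321e-01] [ 3.73325987e-01  5.43633475e-01  1.35898297e+00 -4.44089210e-16
  1.23897620e+00  1.67742323e+00]
[-6.22703924e-01  5.80288096e-01  1.29376319e+00 -4.44089210e-16
  1.26754136e+00 -2.58619933e+00] [ 3.73325987e-01  5.43633475e-01  1.35898297e+00 -4.44089210e-16
  1.23897620e+00 -1.46416942e+00]
wb green 0.036 [208. 169.] [0.4884 0.2847] [ 87.4  16.3 -74.8]
wb white 0.008 [260. 152.] [0.5365 0.2965] [188.6 107.6  15.2]
ws green 0.016 [255. 159.] [0.4315 0.0358] [ 65.9  15.4 -76.7]
ws white 0.01 [348. 230.] [ 0.5421 -0.0149] [ 90.   11.3 -87. ]
ws white 0.01 [182. 310.] [ 0.3879 -0.1517] [70.4 70.3 49. ]
2.8083
```

View pics/w01.png

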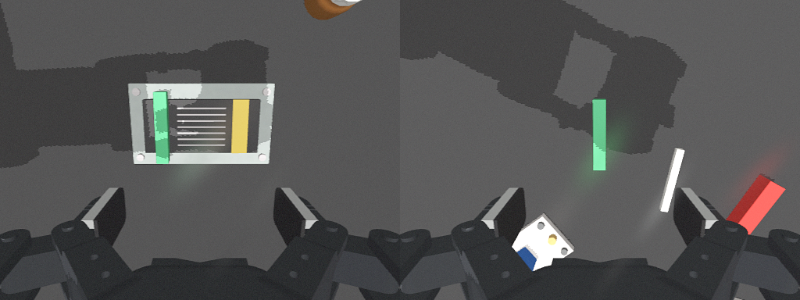

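The left half shows the base: laid stick at about (207,163), mark at (308,162) in full-resolution pixels. The right half shows the loose spacer at (255,172). Glare washed out the colours, so I'll loosen the masks and refit offline.

```bash
sed -i 's/(50,120,50)/(50,70,50)/; s/(24,150,100)/(18,70,100)/; s/(35,255,255)/(38,255,255)/' h.py; python3 - <<'E'
from h import *
for n,it in(("wb",(("green",.036),("yellow",.0206),("white",.008))),("ws",(("green",.016),))):
    f=np.load(n+".npz"); c=cam("wrist",f)
    for col,h in it:
        for o in tops(c,f["im"],f["d"],col,h): print(n,col,h,o[0],o[1].round(4),np.round(o[2:],1))
    hsv=cv2.cvtColor(f["im"],cv2.COLOR_RGB2HSV); print(hsv[162,308],hsv[200,255],hsv[150,255])
    P=cloud(c,f["d"]); print("bench z",np.median(P[20:60,100:380,2]), "dark",np.median(P[150:165,225:285,2]))
E
```

```text
wb green 0.036 [206. 162.] [0.4886 0.2837] [ 89.5  16.4 -74.8]
wb yellow 0.0206 [307. 161.] [0.5843 0.3097] [ 69.3  21.5 -74.7]
wb white 0.008 [260. 152.] [0.5364 0.2966] [188.6 107.6  15.2]
[ 25 135 232] [ 71   9 215] [20 10 76]
bench z -0.0001556773068037698 dark 0.01997239658613456
ws green 0.016 [255. 172.] [0.4341 0.0246] [ 88.9  15.4 -76.7]
[90  4 72] [ 73 110 242] [ 73 125 204]
bench z -0.00015522051556213223 dark 0.00025785297104188865
```

Laid stick to mark measures 99 mm (100 expected), and their midpoint agrees with the base centre at (0.5365,0.2967). Now I'll pick the spacer.

```bash
python3 - <<'E'
from h import *
q=down(np.radians(13.2)); p=np.array([.4341,.0246])
command_gripper(.045,40)
r.reach([*p,.09],q)
print("hit",r.move_straight([*p,.029],speed=.06,max_force=8), r.read_state()["eef_pos"])
command_gripper(0,40); s=r.read_state(); print(s["grip_width"],s["eef_pos"],s["contact_force"])
r.move_straight([*p,.12],speed=.12); s=r.read_state(); print(s["grip_width"],s["contact_force"],s["time_s"])
im,d=optics.get_image("wrist"); cv2.imwrite("pics/held.png",im[:,:,::-1])
E
```

```text
hit False [0.43435394 0.02457342 0.02926907]
0.014693798566017194 [0.43440883 0.02459823 0.02942988] [-0.8575591   1.16552305  5.31197516]
0.014746597199603289 [ 0.91874382  0.24252983 -0.48589213] 6.2417
```

View pics/held.png

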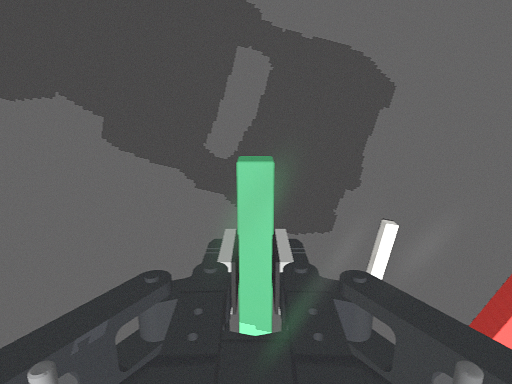

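The stick is held square between the pads, spanning rows 157–333 near column 256. Now I'll lay it on the mark.

```bash
python3 - <<'E'
from h import *
q=down(np.radians(15.25)); p=np.array([.5845,.3099])
r.reach([*p,.13],q); r.hold(.2)
r.move_straight([*p,.058],speed=.12)
print("hit",r.move_straight([*p,.0485],speed=.02,max_force=4)); s=r.read_state(); print(s["eef_pos"],s["contact_force"],s["grip_width"])
command_gripper(.03); r.hold(.2)
r.move_straight([*p,.12],speed=.1)
qb=down(np.radians(-74.8)); b=np.array([.5365,.2967])
r.reach([*b,.22],qb); r.hold(.2); st=r.read_state(); im,d=optics.get_image("wrist"); c=cam("wrist",st)
cv2.imwrite("pics/laid.png",im[:,:,::-1])
for col,h in(("green",.036),("yellow",.0206),("white",.008)):
    for o in tops(c,im,d,col,h): print(col,h,o[0],o[1].round(4),np.round(o[2:],1))
for n in("scene",):
    im,d=optics.get_image(n)
    for o in tops(cam(n),im,d,"green",.036): print(n,o[0],o[1].round(4),np.round(o[2:],1))
print(r.read_state()["time_s"])
E
```

```text
hit True
[0.58456081 0.30992467 0.0494708 ] [ 0.05634115 -0.16570423  3.10679006] 0.014852096231874357
green 0.036 [256. 124.] [0.5852 0.3095] [ 88.8  15.5 -74.8]
green 0.036 [256. 223.] [0.4892 0.2833] [ 89.   17.3 -74.8]
yellow 0.0206 [256. 115.] [0.5938 0.3112] [ 68.9   0.9 -74.8]
yellow 0.0206 [256. 134.] [0.5751 0.3072] [ 68.    1.  -74.8]
white 0.008 [257. 135.] [0.5477 0.299 ] [164.1 109.   15.2]
white 0.008 [498. 232.] [0.5416 0.0165] [ 31.6  11.2 -86.5]
white 0.008 [256. 248.] [0.452  0.2736] [ 69.2  12.3 -74.8]
white 0.008 [  6. 305.] [0.318  0.5374] [88.2  6.4 16.3]
scene [328. 120.] [0.4883 0.2805] [ 94.6  17.3 -74.7]
scene [367. 137.] [0.585  0.3073] [ 93.6  17.  -74.7]
12.0
```

View pics/laid.png

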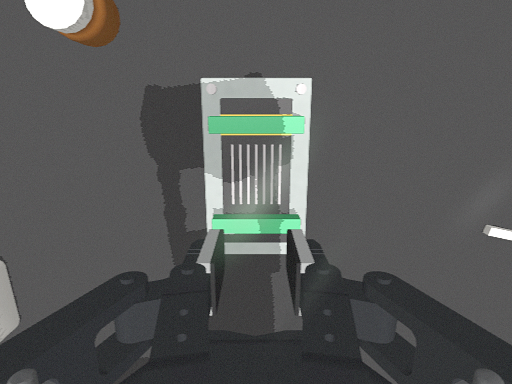

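The stick lies centred on the mark, with equal thin yellow edges at rows 115 and 134, parallel to the laid stick at row 223. Two wrist views 90° apart agree on the centre at (0.5368,0.2965) within 1 mm. Next, the end plate.

```bash
python3 - <<'E'
from h import *
r.move_straight([.5368,.2965,.25],speed=.2)
command_gripper(.085)
r.reach([.54,-.303,.23],down(np.radians(-67.4))); r.hold(.2); st=r.read_state(); im,d=optics.get_image("wrist"); c=cam("wrist",st)
cv2.imwrite("pics/plate.png",im[:,:,::-1])
for col,h in(("blue",.044),("white",.01)):
    for o in tops(c,im,d,col,h): print(col,h,o[0],o[1].round(4),np.round(o[2:],1))
print(r.read_state()["time_s"])
E
```

```text
blue 0.044 [256. 147.] [ 0.5631 -0.2973] [30.7 25.7 24.3]
blue 0.044 [ 90. 269.] [ 0.3727 -0.1754] [ 30.6  22.  -40.3]
white 0.01 [247.  10.] [ 0.6759 -0.232 ] [ 56.8  24.1 -67.4]
white 0.01 [19. 69.] [ 0.5449 -0.0447] [ 38.2  10.3 -87.1]
white 0.01 [260. 153.] [ 0.5537 -0.3017] [148.6  69.7  22.8]
white 0.01 [ 85. 238.] [ 0.3878 -0.1544] [ 69.7  68.7 -40.3]
white 0.01 [154. 307.] [ 0.3362 -0.2555] [34.7 16.  -6.5]
15.2833
```

View pics/plate.png

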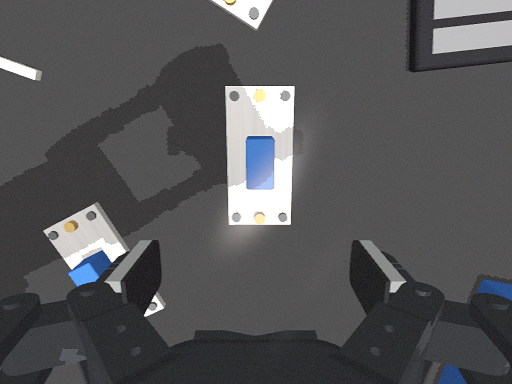

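The plate at (260,155) fits 148.6 x 69.7 mm, centred at (0.5537,-0.3017) with yaw 22.8°. I'll grip it across the block and lift.

```bash
python3 - <<'E'
from h import *
q=down(np.radians(-67.2)); p=np.array([.5537,-.3017])
command_gripper(.055,70)
r.reach([*p,.10],q)
print("hit",r.move_straight([*p,.040],speed=.06,max_force=8))
command_gripper(0,70); s=r.read_state(); print(s["grip_width"],s["eef_pos"],s["contact_force"])
r.hold(.2); r.move_straight([*p,.16],speed=.1); r.hold(.3); s=r.read_state(); print(s["grip_width"],s["eef_pos"],s["contact_force"],s["torque"],s["time_s"])
im,d=optics.get_image("wrist"); c=cam("wrist",s); cv2.imwrite("pics/heldp.png",im[:,:,::-1])
h=s["eef_pos"][2]-.040+.010
for o in tops(c,im,d,"white",h): print(h,o[0],o[1].round(4),np.round(o[2:],1))
E
```

```text
hit False
0.026922046656529225 [ 0.55391975 -0.30176063  0.0406392 ] [-0.79676868  0.38874404  5.06490301]
0.02670994408791331 [ 0.55359534 -0.30164724  0.15967239] [ 0.25800996 -0.01526563 -4.27571144] [0.01958564 0.00146778 0.01175731] 19.6333
0.12967238505432155 [256. 157.] [ 0.5844 -0.2884] [82.  69.1 22.8]
0.12967238505432155 [255. 325.] [ 0.5117 -0.319 ] [ 46.2  17.9 -68.2]
```

View pics/heldp.png

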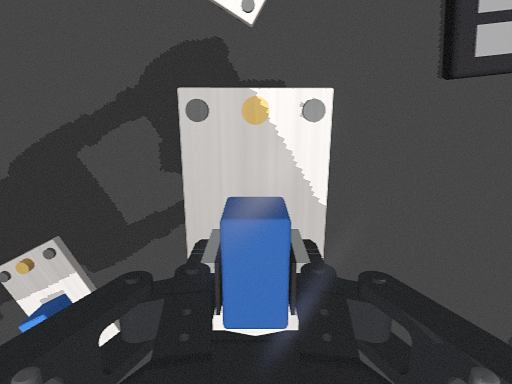

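The plate is gripped square, and its far edge is 74.5 mm from the TCP (75 expected). It is level, with a moment near 0 and a load of 4.3 N. Now I'll place it, and check in the wrist view while hovering.

```bash
python3 - <<'E'
from h import *
q=down(np.radians(-74.8)); p=np.array([.5368,.2965])
r.reach([*p,.17],q); r.hold(.3)
r.move_straight([*p,.090],speed=.1); r.hold(.3); s=r.read_state(); print(s["eef_pos"],s["contact_force"])
im,d=optics.get_image("wrist"); c=cam("wrist",s); cv2.imwrite("pics/hover.png",im[:,:,::-1])
for col,h in(("white",s["eef_pos"][2]-.03),("green",.036),("white",.008)):
    for o in tops(c,im,d,col,h,20): print(col,round(h,3),o[0],o[1].round(4),np.round(o[2:],1))
# base's far edge pixels cast to z=.008
P=cloud(c,d); m=(abs(P[:,:,2]-.008)<.003)&(d>0)&(np.hypot(P[:,:,0]-.5368,P[:,:,1]-.2965)<.13)
u=np.array([np.cos(np.radians(15.2)),np.sin(np.radians(15.2))]); w=np.array([-u[1],u[0]]); X=P[m][:,:2]-p
print("base metal: along max",(X@u).max(),"across",np.percentile(X@w,[.5,99.5]))
print(s["time_s"])
E
```

```text
[0.53698622 0.29657262 0.09048321] [ 0.18037956 -0.31137914 -4.50009117]
white 0.06 [259. 144.] [0.5692 0.3056] [82.9 69.2 15.2]
white 0.06 [253. 325.] [0.4924 0.2848] [ 46.   16.3 -80.7]
green 0.036 [176. 138.] [0.574  0.3508] [15.4  3.5 15.1]
green 0.036 [335. 138.] [0.5968 0.2689] [15.4  4.6 15.1]
white 0.008 [259. 144.] [0.5626 0.3033] [134.2 108.5  15.2]
base metal: along max 0.09415938736622952 across [-0.0549554   0.05427484]
23.375
```

View pics/hover.png

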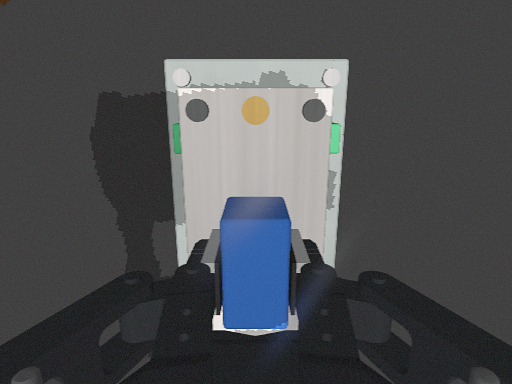

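The plate hovers centred over the base: base edges measure +94.2 mm along (95 expected) and ±54.6 mm across. Both ends of the stick show equally at (176,138) and (335,138). Lowering.

```bash
python3 - <<'E'
from h import *
p=np.array([.5367,.2965])
print("hit",r.move_straight([*p,.0755],speed=.015,max_force=3)); s=r.read_state(); print(s["eef_pos"],s["contact_force"],s["torque"])
command_gripper(.045); r.hold(.3)
r.move_straight([*p,.16],speed=.08); r.move_straight([*p,.25],speed=.2)
u=np.array([np.cos(np.radians(15.2)),np.sin(np.radians(15.2))])
r.reach([.45,.2,.3],down(np.radians(-74.8))); r.hold(.3)
s=r.read_state(); L=[]
for n in("wrist","scene","side"):
    im,d=optics.get_image(n); c=cam(n,s); L.append(im)
    P=cloud(c,d)
    for col,h in(("blue",.0803),("white",.0463),("green",.036)):
        for o in tops(c,im,d,col,h,15):
            if np.hypot(*(o[1]-p))<.12: print(n,col,h,o[0],o[1].round(4),np.round(o[2:],1))
    g=(np.hypot(P[:,:,0]-p[0],P[:,:,1]-p[1])<.1)&(d>0)&(abs(P[:,:,2]-.046)<.004)
    X=P[g]; k=np.linalg.lstsq(np.c_[X[:,:2]-p,np.ones(len(X))],X[:,2],rcond=None)[0]; print(n,"plane slope,z",k.round(4))
    im2=im[:,:,::-1]
    for col,h in(("white",.01),("red",.024)):
        for o in tops(c,im,d,col,h):
            if n=="scene" and .5<o[1][0]<.7 and abs(o[1][1])<.05: print(n,col,o[1].round(4),o[4])
a=cv2.resize(L[1][80:190,270:430,::-1],(480,330)); b=cv2.resize(L[2][110:190,170:300,::-1],(480,295))
v=np.zeros((330,800,3),np.uint8); v[:,:400]=cv2.resize(a,(400,330)); v[:295,400:]=cv2.resize(b,(400,295)); cv2.imwrite("pics/fin.png",v)
print(s["time_s"])
E
```

```text
hit True
[0.53657641 0.29643392 0.07663512] [-0.75215531 -1.41188093  6.18975497] [-0.0634977   0.02140821  0.02647609]
wrist blue 0.0803 [187.  63.] [0.5362 0.2954] [48.9 27.8 15.1]
wrist white 0.0463 [199.  74.] [0.5316 0.2948] [139.6  69.5  15.2]
wrist green 0.036 [153.  19.] [0.5733 0.3494] [15.7  5.4 10.5]
wrist green 0.036 [228.  20.] [0.5946 0.2706] [15.6 10.9 15.2]
wrist green 0.036 [160. 113.] [0.4775 0.3231] [14.9  4.7 10.8]
wrist green 0.036 [229. 114.] [0.4987 0.2448] [14.7 10.5 15.2]
wrist plane slope,z [-0.0017  0.0009  0.0458]
scene blue 0.0803 [350. 117.] [0.537  0.2938] [49.7 32.  14.5]
scene white 0.0463 [350. 135.] [0.5361 0.2945] [150.5  73.8  15.1]
scene green 0.036 [320. 130.] [0.4988 0.2432] [17.4 14.2 12.8]
scene green 0.036 [360. 148.] [0.5947 0.2709] [16.3 12.5 12.9]
scene plane slope,z [-0.0045  0.0083  0.0464]
scene white [ 0.5432 -0.0166] -86.98948001861572
side blue 0.0803 [236. 136.] [0.5365 0.2861] [49.1 29.5 13.5]
side white 0.0463 [237. 149.] [0.5359 0.2891] [150.1  73.   14.6]
side green 0.036 [226. 156.] [0.4985 0.2401] [15.3 14.5 22.4]
side plane slope,z [-0.0025  0.0026  0.0448]
27.6
```

View pics/fin.png

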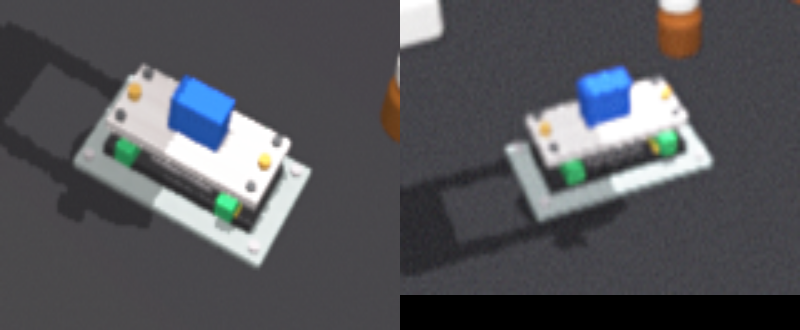

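Both final crops show the plate level on both green sticks, parallel to and centred on the base. The stick ends show evenly and the gripper is clear. The scene camera puts the plate at (0.5361,0.2945) against (0.5369,0.293) for the base. I'll recheck the red stick, which wasn't printed, and hand in.

```bash
python3 - <<'E'
from h import *
for n in("scene","side"):
    im,d=optics.get_image(n); a=np.load(n+"0.npz")["im"]
    for col in("red",): print(n,[(tuple(c.round()),int(m.sum())) for c,m in blobs(im,col)],[(tuple(c.round()),int(m.sum())) for c,m in blobs(a,col)])
r.finish_job()
E
```

```text
scene [((np.float64(279.0), np.float64(257.0)), 243), ((np.float64(326.0), np.float64(318.0)), 547)] [((np.float64(280.0), np.float64(252.0)), 502), ((np.float64(326.0), np.float64(318.0)), 669)]
side [((np.float64(359.0), np.float64(221.0)), 86)] [((np.float64(359.0), np.float64(220.0)), 105), ((np.float64(297.0), np.float64(228.0)), 46)]
the job is handed in; nothing more can be done
```

I laid the loose green stick on the yellow mark and let go of it. Then I set the end plate that started farthest to the robot's right (y ≈ -0.30) on both green sticks, and handed the job in at about 28 s on the robot's clock.

**Last checks:**
- **Green sticks:** the laid sticks are about 100 mm apart and parallel. The new one sits centred on the mark, with equal yellow edges on both sides.
- **End plate position:** it is within about 1.5 mm of the base centre in the wrist and scene views, and lined up to within about 0.2°.
- **End plate height:** its top is at 46 mm, with a slope under 0.3° in the wrist view and about 0.5° in the scene view. The gripper is clear of everything.
- **White stick:** it is unmoved, to within 1 mm.

**Disagreements and gaps:**
- **Side camera:** it put the plate's y about 5 mm lower than the other two. It had read the laid stick about 4 mm low (against the scene view) before the plate was placed, so I trusted the wrist and scene views.
- **Red stick:** the final height-based fit did not pick it up. In the scene view its colour patch showed at nearly the same place, (279,257) against (280,252), but at about half the area. In the side view it no longer passed the colour filter. I put this down to lighting or shadow, since the arm never went near the stick, but I did not measure it again.

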